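Crank the ring carriage to the turquoise station

ROBOT

A 7-joint arm with a two-finger parallel gripper is mounted at the origin on the work surface. World frame = base frame: x ahead of the robot, y to its left, z up, the work surface at z = 0. Lengths are in m, angles in rad, forces in N, time in s.
With the tool pointing down it reaches from about 0.425 to 0.925 m from the base axis. Payload 6.8 kg.
Tool frame: the origin (TCP) lies midway between the tips of the shut fingers; the grasp point (between the pads) lies 19 mm behind it; z points along the fingers, x is the direction in which the jaws open and shut, and the axes are right-handed (so a half turn about z gives the same grasp; the last joint's range is limited). The gripper opens to 85 mm and grips with 20 to 120 N. Pads are 22 mm wide; open, the fingers measure 114 mm over their backs; the gripper's body (76 mm by 85 mm) begins 54 mm behind the grasp point. The pads swing forward as they close: fully open they stand 13 mm farther back than shut.
Start: joints at [1.203, 0.477, 0.022, 1.555, -0.011, 1.109, -0.083], TCP at [0.173, -0.652, 0.231] pointing down, gripper open.
Joint ranges: [-2.96, 2.96], [-0.34, 2.1], [-1.41, 1.46], [0.24, 2.44], [-1.37, 4.51], [0.17, 1.92], [-2.96, 2.96]. Speed limits (rad/s): [2.39, 2.39, 3.14, 3.14, 3.14, 3.14, 3.14].

INTERFACE

Orientations are given as a unit quaternion [w, x, y, z].
In Python, from station import bot, imaging, nets gives the robot as it stands. The module is installed in compiled form; this text tells all that it offers.
- The arm moves only by the tool apply_moves, never from a script. Its argument "moves" is text: rows parted by semicolons, each of 7 numbers parted by spaces: the gripper command: -1 is fully open, 1 is shut, values between are in proportion, then the shift along the tool's x, y, z normalised to -1 to 1, where 1 is 120 mm, then the turn, a rotation vector about the tool's x, y, z normalised to -1 to 1, where 1 is 4 degrees. In form: hand dx dy dz rx ry rz; .... A call has 1 to 12 rows; each row shifts and turns the commanded pose from where the row before left it, along the tool's axes as they then stand; what a row does not reach is not made up. A row lasts 1/12 s, in which the tool goes at most 41.7 mm and 7.16 degrees, less where a joint would pass 70% of its speed; a pose out of reach is approached as far as the arm can. A call with a number of a shift or a turn outside -1 to 1 is refused whole. A call with a gripper value outside its range is refused whole. The fingers move at their own pace and stop on an object; "force" is the grip in N (left out, the last holds). Time passes only in rows, so rows that do not move let the fingers close. It gives the time, the measured TCP pose, the force and the opening at its end, in the units of the state.
- bot.get_obs(): the state, without advancing time (a new reading comes with each control period).
- imaging.read_camera(name): name is "scene" or "top" or "wrist"; returns a dict with "image" (480x640x3 uint8, red, green, blue), "fx", "fy", "cx", "cy" (pixels), "view" (4x4, takes a point from world to camera coordinates); the wrist camera has in their place "mount" (4x4, takes a point from camera to tool coordinates, whose origin is the TCP and whose axes are the tool frame's). Camera axes: x right, y down, z forward; pixel columns grow to the right and rows downward; lengths in m; the calibration is good to about 2 mm. The wrist camera is an equidistant fisheye: a pixel r from the principal point sees the ray r / f radians off the axis. A picture is of the moment at which its call begins: read the wrist's pose just before it. There is no depth.
- bot.hand_in(): hands the job in, once; it reports no verdict.
Trained networks look in a picture, given as the dict that the camera call returned (one of the last four; its "shot" number tells which), for a name from the list of things; names that differ only in an ending like _2 or _b are one class to them, and where a whole thing is asked for, a point or a joint stands for the part that bears it (a point fixed in the world has none). Each returns a list of dicts, best first, with "score" (0 to 1); they miss things now and then, are a little off and sometimes report something else, mostly with a low value. They report only what shows in the picture. A call takes as long as a camera call.
- nets.spot_in(picture, name): "rect" ([left, top, right, bottom] in pixels, round what is visible of it).
- nets.outline_of(picture, name): "region" (480x640 bool, what is visible of it) and "rect" ([left, top, right, bottom] in pixels, round what is visible of it).
- nets.spot_point(picture, name): "location" ([column, row] in pixels: a listed point, or the origin of a listed thing).
The state is a dict: "t": time; "q": joint angles; "joint_vel": joint speeds; "joint_torque": joint torques, N m; "eef_pos": TCP position; "tool_rot": TCP orientation; "contact_force": force on the tool from outside, world axes, zero at the start; "torque": the same for the moment, N m; "gripper_width": opening from 0.0 (shut) to 1.0 (fully open).
Only numpy, scipy, OpenCV 4.12 (cv2) and the standard library are available. Lean on these libraries where they do the work, as an engineer would, in place of code of your own. Each camera call takes 0.05 s, during which the arm holds its last target.

TASK

On the jeweller's setting slide, turn the handwheel by its black crank handle until the black pointer on the ring carriage stands over the turquoise plate on the scale, aiming for the middle of the plate (not the red plate), then let go and leave the wheel at rest. Move the carriage only with the handwheel, never by pushing it.

Things in the scene. Friction and masses are not known exactly. Their poses are not given: they have to be found in the camera images.
- handwheel: Level spoked steel handwheel, 132 mm across, on the grey-green gearbox at one end of the slide. Origin on its upright axis at its underside, 105 mm above the table; hub top 18 mm higher. Needs 2 to 4 N at the crank handle, stays where left, over a turn free each way. Clockwise from above drives the carriage away from the wheel, anticlockwise nearer: 60 mm per turn.
- knob_mid (a point): Middle of the black upright crank handle on the wheel's rim, 145.5 mm above the table: round, 23 mm in diameter, 50 mm tall (25 mm above and below this point), 58 mm from the wheel's axis, free to spin on its own pin, so a gripper may keep one heading all the way round. Nothing within reach of its circle stands above its foot.
- carriage: Aluminium carriage on the slide, carrying a wooden clamp and a gold ring with turquoise stone (top 106 mm above the table). Origin at the tip of its black pointer bar, 6 mm wide, which sticks out over the white scale. It slides along its y axis; +y points to the handwheel's end.
- station_mid (a point): Centre of the top of the turquoise plate fixed on the white scale: 20 mm along the slide, 40 mm across, 4 mm thick. Its y axis lies along the slide and points to the handwheel's end. The pointer passes 3 mm above it. A red plate of the same size lies on the other side of the pointer's start; either may be nearer the wheel.

How it is judged:
On the way:
1. the carriage has been moved at least 12 mm with the fingers on the handwheel or its crank handle (distance of carriage from where it was at the start of the episode above 0.012 m and contact force between the fingers and handwheel above 0.3 N), for 0.05 s.
At the end, for the whole second after the job is handed in: the middle of the pointer is over the turquoise plate, within 10 mm of the plate's middle along the slide, and the handwheel is at rest (y of carriage in the frame of station_mid between -0.01 and 0.01 m and angular speed of handwheel below 0.1 rad/s); the robot touches nothing.
It fails at once if the carriage is pushed directly by the gripper or the arm (contact force between any of the fingers, the arm and carriage above 3 N).
It also fails if it takes over 48 s, if anything falls off the work surface, if the arm or the gripper's body presses on something with over 40 N, if the wrist force passes 120 N, or if a joint passes its speed limit or range.

## Working session

There is one attempt and no reset: what is moved stays moved. The work goes in short steps, Python scripts to look and compute and a tool call to move; the robot and the scene stay as the last step left them, time stands still between calls to the robot, and variables do not carry over. Pictures are saved under pics/ and viewed, and the job is handed in when it is done.

Besides the shell and the picture viewer there is one more tool, called after ">>>" in YAML: its name, and indented under it one key for each argument. apply_moves: Moves the arm, as the interface text tells. Scaled input: -1 to 1 covers 120 mm each way for a shift and 4 degrees each way for a turn. Its arguments: {"type":"object","properties":{"moves":{"type":"string"},"force":{"type":"number"}},"required":["moves"]}

```bash
mkdir -p pics; cat > h.py <<'E'
import numpy as np, cv2
from station import bot, imaging, nets
def ray(p,uv):
    V=np.array(p["view"]);R=V[:3,:3];t=V[:3,3]
    d=R.T@np.array([(uv[0]-p["cx"])/p["fx"],(uv[1]-p["cy"])/p["fy"],1.])
    return -R.T@t,d
def atz(p,uv,z):
    o,d=ray(p,uv);return o+d*(z-o[2])/d[2]
def save(p,n): cv2.imwrite("pics/"+n+".png",np.ascontiguousarray(p["image"][:,:,::-1]))
Z=dict(handwheel=.105,knob_mid=.1455,carriage=None,station_mid=None)
E
python3 - <<'E'
from h import *
print(bot.get_obs())
for c in ["top","scene"]:
    p=imaging.read_camera(c);save(p,c+"0")
    for n in Z:
        for r in nets.spot_point(p,n)[:2]:
            z=Z[n] or .06
            print(c,n,r["score"],r["location"],atz(p,r["location"],z),ray(p,r["location"])[0])
E
```

```text
{'t': 0.0, 'q': array([ 1.20289773,  0.47778067,  0.02234451,  1.55646803, -0.01149454,
        1.10930921, -0.08309492]), 'joint_vel': array([ 0.00046932,  0.00146994, -0.00128997,  0.0010168 ,  0.00117588,
       -0.00042695, -0.00179892]), 'joint_torque': array([ 4.94005362e-04, -5.96433985e+01,  1.60799235e+00, -2.81189543e+01,
        1.24898111e-02,  9.30912240e-03, -7.63472656e-06]), 'eef_pos': array([ 0.1732231 , -0.65177025,  0.23033185]), 'tool_rot': array([-5.01309774e-04,  7.92751138e-01, -6.09544740e-01, -7.69611900e-04]), 'contact_force': array([-0.77905212,  0.81038951, -0.73215939]), 'torque': array([ 0.04478487, -0.11683755, -0.03326287]), 'gripper_width': 0.9979717142838377}
top handwheel 0.55 [219.7, 264.3] [0.53859957 0.13203325 0.105     ] [0.45070461 0.00935967 0.78661755]
top knob_mid 0.84 [254.3, 281.4] [0.51227546 0.08136652 0.1455    ] [0.45070461 0.00935967 0.78661755]
top carriage 0.78 [347.1, 203.9] [ 0.63254342 -0.03974799  0.06      ] [0.45070461 0.00935967 0.78661755]
top station_mid 0.73 [318.9, 213.2] [0.61865517 0.00078721 0.06      ] [0.45070461 0.00935967 0.78661755]
scene handwheel 0.81 [373.9, 217.3] [0.53358968 0.13200956 0.105     ] [ 1.05078094 -0.09514714  0.53419769]
scene knob_mid 0.85 [339.5, 191.2] [0.51452951 0.0820151  0.1455    ] [ 1.05078094 -0.09514714  0.53419769]
scene carriage 0.9 [273.3, 315.5] [ 0.65013983 -0.03954063  0.06      ] [ 1.05078094 -0.09514714  0.53419769]
scene station_mid 0.92 [301.3, 301.2] [0.63350689 0.00104443 0.06      ] [ 1.05078094 -0.09514714  0.53419769]
scene station_mid 0.66 [271.3, 314.9] [ 0.64861757 -0.04189429  0.06      ] [ 1.05078094 -0.09514714  0.53419769]
```

View pics/top0.png

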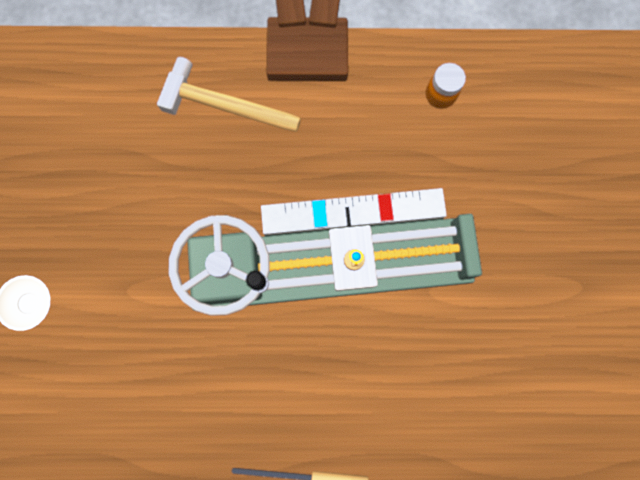

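View pics/scene0.png

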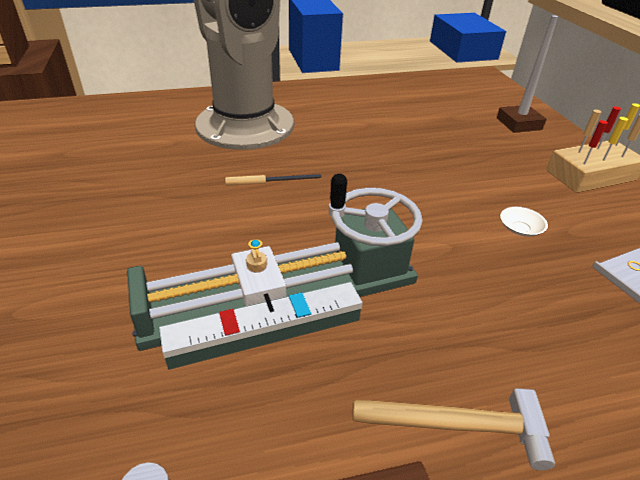

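```bash
cat >> h.py <<'E'
def tri(rs):
    A=np.zeros((3,3));b=np.zeros(3)
    for o,d in rs:
        d=d/np.linalg.norm(d);M=np.eye(3)-np.outer(d,d);A+=M;b+=M@o
    x=np.linalg.solve(A,b);return x,[np.linalg.norm((np.eye(3)-np.outer(d,d)/(d@d))@(x-o)) for o,d in rs]
def heading():
    from scipy.spatial.transform import Rotation as R
    s=bot.get_obs();w,x,y,z=s["tool_rot"];return s,R.from_quat([x,y,z,w]).as_matrix()
E
python3 - <<'E'
from h import *
P={c:imaging.read_camera(c) for c in ["top","scene"]}
for n in Z:
    print(n,*tri([ray(P[c],nets.spot_point(P[c],n)[0]["location"]) for c in P]))
# slide axis via colour blobs in top
for c in P:
    im=P[c]["image"];hsv=cv2.cvtColor(im,cv2.COLOR_RGB2HSV)
    for nm,lo,hi in [("turq",(85,150,120),(100,255,255)),("red",(0,200,120),(6,255,255))]:
        m=cv2.inRange(hsv,lo,hi);k,l,s,ce=cv2.connectedComponentsWithStats(m)
        for i in range(1,k):
            if s[i,4]>80: print(c,nm,s[i],ce[i],atz(P[c],ce[i],.045))
print(heading()[1])
im=P["top"]["image"][170:300,250:480];cv2.imwrite("pics/crop1.png",cv2.resize(im[:,:,::-1],None,fx=3.4,fy=3.4,interpolation=cv2.INTER_CUBIC))
E
```

```text
handwheel [0.53578215 0.13026618 0.10488856] [np.float64(0.0012421889391306439), np.float64(0.0012421889391306224)]
knob_mid [0.51179463 0.07865021 0.14631831] [np.float64(0.00034883696017772264), np.float64(0.0003488369601777652)]
carriage [ 0.63510949 -0.03961029  0.04824433] [np.float64(0.0014242431846132962), np.float64(0.001424243184613255)]
station_mid [ 6.21297535e-01 -5.52601436e-04  4.40490438e-02] [np.float64(0.0007678489323446531), np.float64(0.0007678489323446703)]
top turq [312 200  15  27 327] [319.22018349 213.14984709] [6.22199523e-01 1.42064629e-04 4.50000000e-02]
top red [379 195  13  25 254] [385.14566929 206.7519685 ] [ 0.63224891 -0.09658516  0.045     ]
scene turq [289 293  22  24 319] [299.3354232  304.29153605] [6.25257293e-01 2.65621494e-04 4.50000000e-02]
scene red [220 309  19  26 328] [228.7804878  321.55487805] [ 0.63557201 -0.09654945  0.045     ]
[[ 2.56832952e-01 -9.66455811e-01  2.45554359e-05]
 [-9.66455811e-01 -2.56832953e-01 -1.84873777e-05]
 [ 2.41738787e-05 -1.89835759e-05 -1.00000000e+00]]
```

View pics/crop1.png

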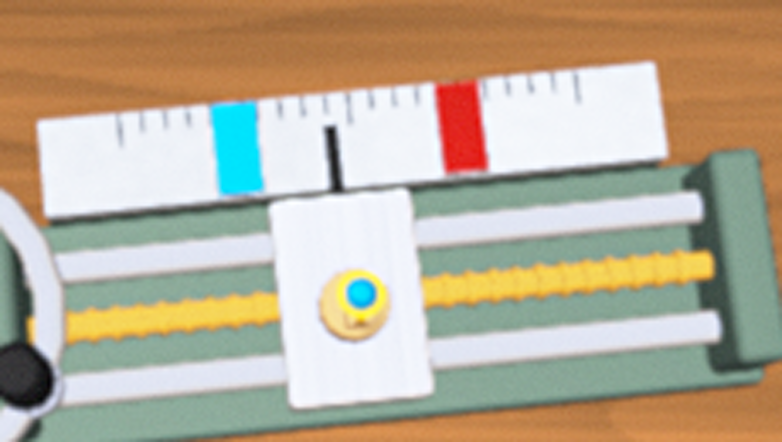

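>>> apply_moves:
  moves: "-1 -.157 -.221 0 0 0 0;-1 -.157 -.221 0 0 0 0;-1 -.157 -.221 0 0 0 0;-1 -.157 -.221 0 0 0 0;-1 -.157 -.221 0 0 0 0;-1 -.157 -.221 0 0 0 0;-1 -.157 -.221 0 0 0 0;-1 -.157 -.221 0 0 0 0;-1 -.157 -.221 0 0 0 0;-1 -.157 -.221 0 0 0 0;-1 -.157 -.221 0 0 0 0;-1 -.157 -.221 0 0 0 0"
  force: 40

```text
t: 2.0
eef_pos: [0.4237, -0.3509, 0.2316]
tool_rot: [0.0, 0.793, -0.61, 0.0]
contact_force: [0.4, 0.3, -0.5]
gripper_width: 1.002
```

>>> apply_moves:
  moves: "-1 -.274 -.136 0 0 0 0;-1 -.274 -.136 0 0 0 0;-1 -.274 -.136 0 0 0 0;-1 -.274 -.136 0 0 0 0;-1 -.274 -.136 0 0 0 0;-1 -.274 -.136 0 0 0 0;-1 -.274 -.136 0 0 0 0;-1 -.274 -.136 0 0 0 0;-1 -.274 -.136 0 0 0 0;-1 -.274 -.136 0 0 0 0;-1 -.274 -.136 0 0 0 0;-1 -.274 -.136 0 0 0 0"

```text
t: 3.0
eef_pos: [0.511, 0.0812, 0.2317]
tool_rot: [-0.0, 0.793, -0.61, 0.0]
contact_force: [0.4, 0.1, 0.3]
gripper_width: 0.999
```

```bash
python3 - <<'E'
from h import *
s,R=heading();print(s["t"],s["eef_pos"],s["q"])
p=imaging.read_camera("wrist");save(p,"w1")
T=np.array(p["mount"]);
for r in nets.spot_point(p,"knob_mid")[:2]:
    u=np.array(r["location"])-[p["cx"],p["cy"]];rr=np.linalg.norm(u);th=rr/p["fx"]
    d=np.array([*(u/rr*np.sin(th)),np.cos(th)]);d=R@T[:3,:3]@d;o=s["eef_pos"]+R@T[:3,3]
    print(r["score"],r["location"],o+d*(.1455-o[2])/d[2])
p=imaging.read_camera("scene");save(p,"s1")
E
```

```text
3.0 [0.51100684 0.08119114 0.23165618] [ 0.08316143  0.24809252 -0.4220518   1.90553402  0.11938689  1.01141024
 -1.70218577]
0.78 [319.7, 245.5] [0.5116744  0.08112386 0.1455    ]
```

View pics/w1.png

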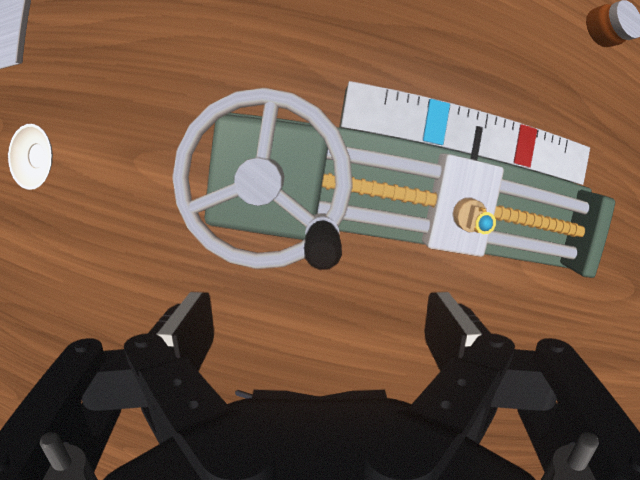

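View pics/s1.png

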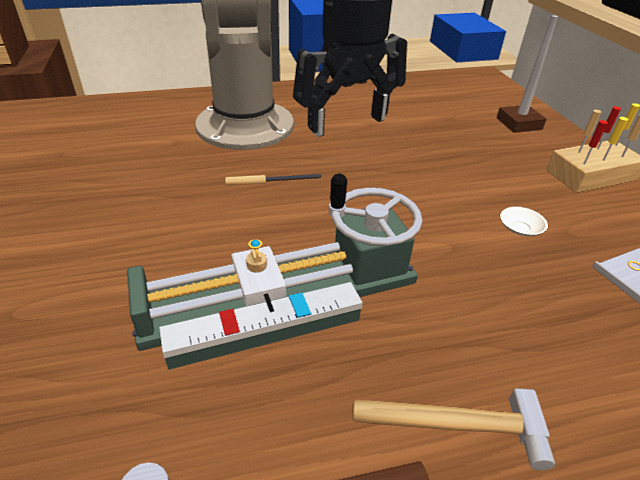

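Wrist view: knob at (320,245), plate at (437,122), pointer at (477,143). TCP is within 1 mm above the knob. Descend and grip.

>>> apply_moves:
  moves: "-1 0 0 .166 0 0 0;-1 0 0 .166 0 0 0;-1 0 0 .166 0 0 0;-1 0 0 .166 0 0 0;-1 0 0 .166 0 0 0;-1 0 0 0 0 0 0;1 0 0 0 0 0 0;1 0 0 0 0 0 0;1 0 0 0 0 0 0;1 0 0 0 0 0 0;1 0 0 0 0 0 0;1 0 0 0 0 0 0"
  force: 40

```text
t: 4.15
eef_pos: [0.5113, 0.0792, 0.1328]
tool_rot: [-0.0, 0.793, -0.61, 0.001]
contact_force: [0.2, -1.4, 5.1]
gripper_width: 0.259
```

```bash
python3 - <<'E'
from h import *
s,R=heading();print(s["t"],s["eef_pos"],s["contact_force"],s["gripper_width"])
p=imaging.read_camera("scene");save(p,"s2")
C=np.array([.536,.131]);v=s["eef_pos"][:2]-C
print(np.hypot(*v),np.degrees(np.arctan2(v[1],v[0])))
v=v/np.hypot(*v)*.058
def rows(v,step,n):
    out=[]
    for i in range(n):
        a=np.radians(step);w=np.array([[np.cos(a),-np.sin(a)],[np.sin(a),np.cos(a)]])@v
        d=R.T@np.array([*(w-v),0])/.12;out.append("1 %.3f %.3f 0"%(d[0],d[1]));v=w
    return out
for r in rows(v,15,17): print(r)
E
```

```text
4.15 [0.51134386 0.07922887 0.13280449] [ 0.1619984  -1.37139127  5.10330345] 0.2593441105110602
0.0573426152826828 -115.46624821112582
1 0.068 -0.106 0
1 0.039 -0.120 0
1 0.006 -0.126 0
1 -0.027 -0.123 0
1 -0.058 -0.112 0
1 -0.085 -0.094 0
1 -0.106 -0.068 0
1 -0.120 -0.039 0
1 -0.126 -0.006 0
1 -0.123 0.027 0
1 -0.112 0.058 0
1 -0.094 0.085 0
1 -0.068 0.106 0
1 -0.039 0.120 0
1 -0.006 0.126 0
1 0.027 0.123 0
1 0.058 0.112 0
```

View pics/s2.png

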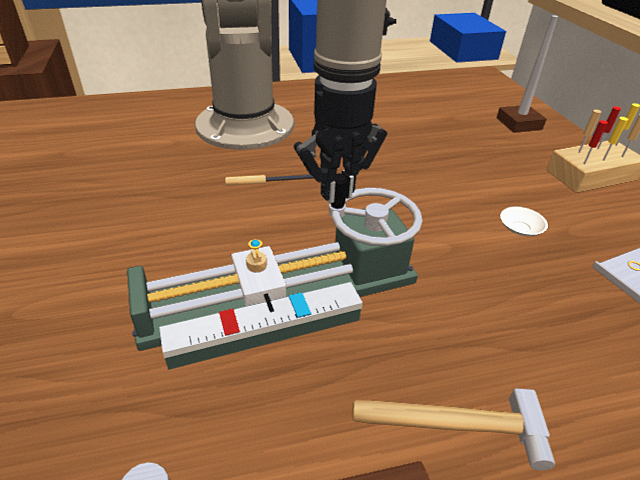

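Knob gripped (opening 22 mm). Turn the first 90°.

>>> apply_moves:
  moves: "1 .034 -.053 0 0 0 0;1 .034 -.053 0 0 0 0;1 .020 -.060 0 0 0 0;1 .020 -.060 0 0 0 0;1 .003 -.063 0 0 0 0;1 .003 -.063 0 0 0 0;1 -.013 -.062 0 0 0 0;1 -.013 -.062 0 0 0 0;1 -.029 -.056 0 0 0 0;1 -.029 -.056 0 0 0 0;1 0 0 0 0 0 0;1 0 0 0 0 0 0"

```text
t: 5.2
eef_pos: [0.5813, 0.0952, 0.1328]
tool_rot: [-0.002, 0.793, -0.609, 0.001]
contact_force: [1.6, 2.2, 5.1]
gripper_width: 0.25
```

```bash
cat > st.py <<'E'
from h import *
import sys
s,R=heading();print(s["t"],s["eef_pos"],s["contact_force"],s["gripper_width"],s["q"].round(2))
C=np.array([.536,.131]);v=s["eef_pos"][:2]-C
print(np.hypot(*v),np.degrees(np.arctan2(v[1],v[0])))
P={c:imaging.read_camera(c) for c in ["top","scene"]}
for c in P: save(P[c],c+sys.argv[1])
for c in P:
  for n in ["carriage","station_mid"]:
    for r in nets.spot_point(P[c],n)[:1]: print(c,n,r["score"],r["location"],atz(P[c],r["location"],.047 if n=="carriage" else .044))
step=float(sys.argv[2]);n=int(sys.argv[3])
for i in range(n):
    a=np.radians(step);w=np.array([[np.cos(a),-np.sin(a)],[np.sin(a),np.cos(a)]])@v
    d=R.T@np.array([*(w-v),0])/.12;print("%.3f %.3f"%(d[0],d[1]));v=w
E
python3 st.py 3 15 12
```

```text
5.2 [0.58127835 0.09518464 0.13281915] [1.59489373 2.20598558 5.05515102] 0.24988824786825994 [ 0.02  0.47 -0.38  1.84  0.22  0.87 -1.77]
0.057731009688447237 -38.34414050747411
top carriage 0.66 [337.7, 205.1] [ 0.63392845 -0.02685234  0.047     ]
top station_mid 0.56 [318.9, 215.2] [6.19353334e-01 5.93055828e-04 4.40000000e-02]
scene carriage 0.95 [281.0, 310.7] [ 0.63307164 -0.02653581  0.047     ]
scene station_mid 0.89 [299.4, 303.2] [0.62246658 0.00096345 0.044     ]
-0.088 -0.090
-0.108 -0.064
-0.121 -0.034
-0.126 -0.002
-0.122 0.031
-0.110 0.061
-0.090 0.088
-0.064 0.108
-0.034 0.121
-0.002 0.126
0.031 0.122
0.061 0.110
```

View pics/scene3.png

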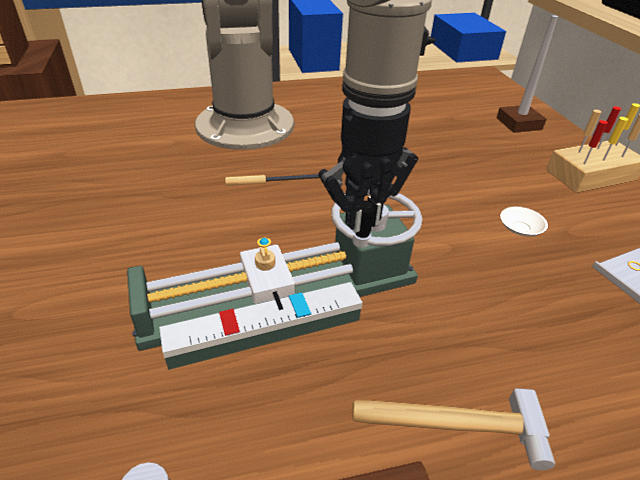

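Carriage moved 13 mm toward the wheel (pointer tip at (278,300)); ~28 mm remain, about 168°. Next 90°.

>>> apply_moves:
  moves: "1 -.044 -.045 0 0 0 0;1 -.044 -.045 0 0 0 0;1 -.054 -.032 0 0 0 0;1 -.054 -.032 0 0 0 0;1 -.060 -.017 0 0 0 0;1 -.060 -.017 0 0 0 0;1 -.063 -.001 0 0 0 0;1 -.063 -.001 0 0 0 0;1 -.061 .015 0 0 0 0;1 -.061 .015 0 0 0 0;1 -.055 .031 0 0 0 0;1 -.055 .031 0 0 0 0"

```text
t: 6.5
eef_pos: [0.5728, 0.1765, 0.1329]
tool_rot: [-0.003, 0.793, -0.61, 0.001]
contact_force: [4.3, 2.3, 2.4]
gripper_width: 0.257
```

```bash
python3 st.py 4 7.5 11
```

```text
6.5 [0.57276406 0.17652652 0.13287855] [4.26527747 2.34151111 2.44627695] 0.25732176394891615 [-0.11  0.49 -0.39  1.81  0.23  0.88 -1.91]
0.05851717471530173 51.07806577914669
top carriage 0.67 [325.6, 206.6] [ 0.63159379 -0.00914475  0.047     ]
top station_mid 0.58 [318.7, 211.0] [0.62565697 0.00089752 0.044     ]
scene carriage 0.69 [289.7, 309.4] [ 0.63323122 -0.01469882  0.047     ]
scene station_mid 0.91 [298.8, 300.5] [0.61746126 0.00119278 0.044     ]
-0.049 0.041
-0.043 0.047
-0.037 0.052
-0.029 0.057
-0.022 0.060
-0.014 0.062
-0.006 0.064
0.003 0.064
0.011 0.063
0.019 0.061
0.027 0.058
```

View pics/scene4.png

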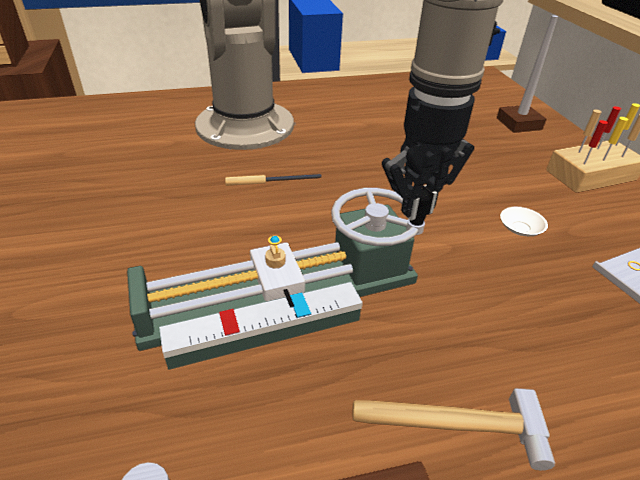

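>>> apply_moves:
  moves: "1 -.049 .041 0 0 0 0;1 -.043 .047 0 0 0 0;1 -.037 .052 0 0 0 0;1 -.029 .057 0 0 0 0;1 -.022 .060 0 0 0 0;1 -.014 .062 0 0 0 0;1 -.006 .064 0 0 0 0;1 .003 .064 0 0 0 0;1 .011 .063 0 0 0 0;1 .019 .061 0 0 0 0;1 0 0 0 0 0 0;1 0 0 0 0 0 0"

```text
t: 7.8
eef_pos: [0.499, 0.1762, 0.1327]
tool_rot: [0.0, 0.793, -0.61, 0.0]
contact_force: [-1.9, -1.3, 10.7]
gripper_width: 0.255
```

```bash
python3 st.py 5 5 4; python3 - <<'E'
import cv2
a=cv2.imread("pics/top5.png")[180:310,250:400];b=cv2.imread("pics/scene5.png")[225:355,220:370]
cv2.imwrite("pics/c5.png",cv2.resize(cv2.hconcat([a,b]),None,fx=2.6,fy=2.6,interpolation=cv2.INTER_CUBIC))
E
```

```text
7.8 [0.49898765 0.17621636 0.13271042] [-1.91350752 -1.27837379 10.72440935] 0.254560353093405 [-0.12  0.39 -0.41  1.97  0.21  0.82 -1.96]
0.058433147479857325 129.30241731861557
top carriage 0.83 [318.0, 207.2] [0.63064266 0.00196548 0.047     ]
top station_mid 0.66 [315.5, 212.8] [0.62293194 0.0055795  0.044     ]
scene carriage 0.91 [297.8, 306.3] [ 0.63009217 -0.0029128   0.047     ]
scene station_mid 0.55 [300.2, 301.8] [0.62019232 0.00257622 0.044     ]
0.019 0.038
0.022 0.036
0.026 0.034
0.028 0.032
```

View pics/c5.png

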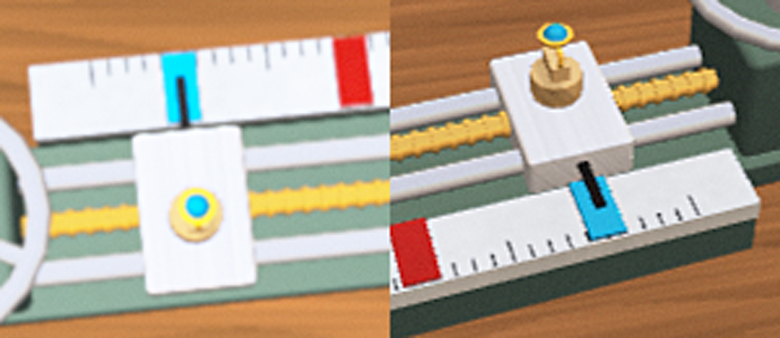

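Pointer is centred on the turquoise plate in both views (top crop: pointer column 182, plate 163–201). Release and rise.

>>> apply_moves:
  moves: "-1 0 0 0 0 0 0;-1 0 0 0 0 0 0;-1 0 0 0 0 0 0;-1 0 0 0 0 0 0;-1 0 0 0 0 0 0;-1 0 0 -.1 0 0 0;-1 0 0 -.2 0 0 0;-1 0 0 -.2 0 0 0;-1 0 0 -.2 0 0 0;-1 0 0 -.2 0 0 0;-1 0 0 0 0 0 0;-1 0 0 0 0 0 0"

```text
t: 9.1
eef_pos: [0.5, 0.1775, 0.2417]
tool_rot: [-0.001, 0.793, -0.61, 0.001]
contact_force: [0.2, 0.6, -1.2]
gripper_width: 1.001
```

```bash
python3 st.py 6 5 0; python3 - <<'E'
import cv2
from h import *
a=cv2.imread("pics/top6.png")[180:310,250:400];b=cv2.imread("pics/scene6.png")[225:355,220:370]
cv2.imwrite("pics/c6.png",cv2.resize(cv2.hconcat([a,b]),None,fx=2.6,fy=2.6,interpolation=cv2.INTER_CUBIC))
# dark pointer vs red plate along slide, top view
for c in["top","scene"]:
    p=imaging.read_camera(c);im=p["image"];hsv=cv2.cvtColor(im,cv2.COLOR_RGB2HSV)
    m=cv2.inRange(hsv,(0,200,120),(6,255,255));k,l,s,ce=cv2.connectedComponentsWithStats(m)
    i=1+np.argmax(s[1:,4]);red=atz(p,ce[i],.044)
    m=cv2.inRange(hsv,(85,150,120),(100,255,255));k,l,s,ce=cv2.connectedComponentsWithStats(m)
    i=max(range(1,k),key=lambda j:s[j,4]);x,y,w,h=s[i,:4];print(c,s[i])
    d=(im[y:y+h,x:x+w].max(2)<60);vs,us=np.nonzero(d)
    pt=atz(p,(us.mean()+x,vs.mean()+y),.048)
    ax=np.array([-.103,.995,0]);print("pointer-red",(pt-red)@ax,"expected plate centre .0972")
E
```

```text
9.1 [0.4999676  0.17754744 0.24174799] [ 0.20530094  0.58537487 -1.19600696] 1.0005839545503523 [-0.08  0.26 -0.44  1.87  0.13  1.04 -1.89]
0.05886423536319037 127.74347753678306
top carriage 0.66 [317.6, 208.2] [0.62913938 0.00254678 0.047     ]
top station_mid 0.54 [319.6, 213.0] [ 6.22658175e-01 -4.26303564e-04  4.40000000e-02]
scene carriage 0.89 [299.6, 306.2] [ 6.30418772e-01 -4.92821209e-04  4.70000000e-02]
scene station_mid 0.63 [299.5, 303.5] [0.62302857 0.00098279 0.044     ]
top [312 200  15  27 284]
pointer-red 0.09747965781590114 expected plate centre .0972
scene [289 293  22  24 264]
pointer-red 0.09809971376316769 expected plate centre .0972
```

View pics/c6.png

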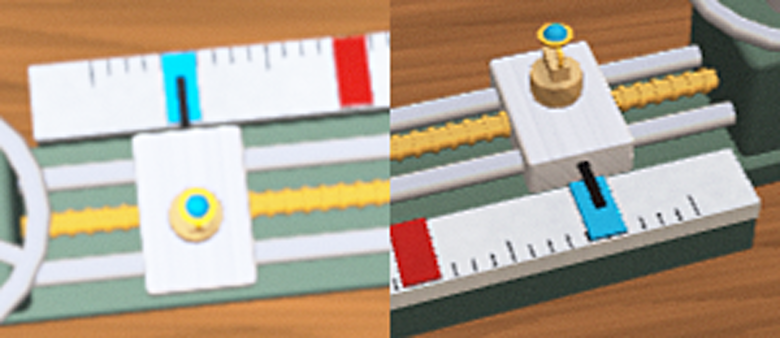

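View pics/scene6.png

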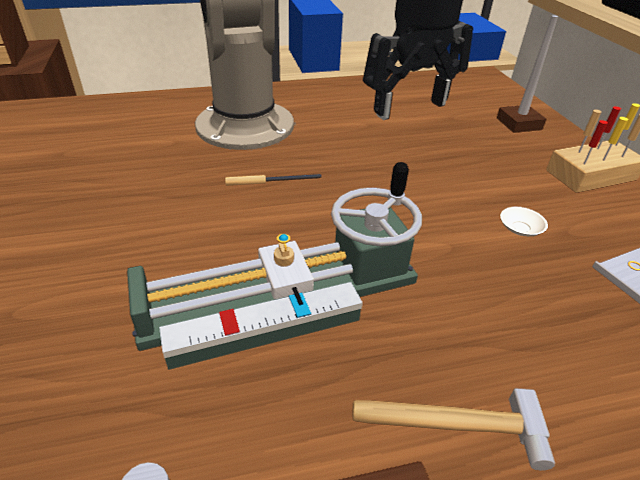

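The pointer stands in the middle of the plate (within about 1 mm), and the gripper is clear, above the wheel. Hand in.

```bash
python3 -c "
from station import bot
print(bot.hand_in())"
```

```text
the job is handed in; nothing more can be done
None
```

The pointer stands over the turquoise plate, about 0.3 to 1 mm from its middle along the slide. I handed the job in; it reports no verdict.

I gripped the crank handle and turned the wheel about 245° anticlockwise, which moved the carriage about 41 mm toward the wheel. I then opened the gripper and raised it about 110 mm clear. The moving took about 9 s of the 48 s allowed.

- **Pointer position:** the 0.3 mm is from the top camera and the 0.9 mm from the scene camera, each measured from the red plate with the plate spacing taken from the images. The trained networks' single-camera readings were noisier by a few millimetres but still within the 10 mm tolerance.
- **Release:** the carriage looked unmoved between the pictures before and after letting go. The measured outside force was near zero (about 1 N), so the arm was touching nothing.
- **Wheel at rest:** I did not measure wheel speed directly. I am going by the unchanged pictures and the fact that the wheel stays where it is left.

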